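# Close up the sorting trays and sort the caps by colour

## Task

First slide the loose blue tray along the bench, without lifting it, up against the side of the screwed-down red tray that it faces, so that the two stand butted flush: no gap, parallel, front edges level. Then push each coloured cap along the bench, without lifting or tipping it, through the open front into the tray of its own colour, until it lies wholly inside. Leave the trays closed up and the other things on the bench where they are.

Things in the scene. Friction and masses are not known exactly. Their poses are not given: they have to be found in the camera images.
- red_tray: Red tray, outer 120 (x) x 110 (y) mm, open at the front (-x); walls 35 high, 4 thick at both sides and back (+x); thin grey sheet floor, no step. Origin: centre of underside, so the front edge is at x = -60, the back at +60. Finger tab mid back wall: x 50 to 60, 34 wide, 58 high. Screwed to the bench (screw heads in its floor), cannot move.
- blue_tray: Blue tray, outer 120 (x) x 110 (y) mm, open at the front (-x); walls 35 high, 4 thick at both sides and back (+x); thin grey sheet floor, no step. Origin: centre of underside, so the front edge is at x = -60, the back at +60. Finger tab mid back wall: x 50 to 60, 34 wide, 58 high. Loose, 0.6 kg, to the left or right of the red one. Flush: origin at x 0, y +-110 in the red tray's frame.
- blue_tray_tab (a point): Middle of the blue tray's finger tab, 45 mm above the bench: 55 mm behind the tray's origin along its x. The tab is 10 mm thick along the tray's x, its top is 58 mm above the bench.
- red_cap_a: Red cap: red ribbed plastic screw cap lying flat with its closed top up, a disc of 42 mm diameter and 24 mm high, 40 g; origin at the centre of its underside, z up.
- red_cap_b: Red cap: red ribbed plastic screw cap lying flat with its closed top up, a disc of 42 mm diameter and 24 mm high, 40 g; origin at the centre of its underside, z up.
- blue_cap: Blue cap: blue ribbed plastic screw cap lying flat with its closed top up, a disc of 42 mm diameter and 24 mm high, 40 g; origin at the centre of its underside, z up.
- tape_measure: Bystander: yellow tape measure, 66 x 72 x 34 mm; origin at the centre of its underside. Leave alone.
- black_tape: Bystander: roll of black tape lying flat, 53 mm across, 19 mm high; origin at the centre of its underside. Leave alone.
Not all that is in view belongs to the job. Leave any yellow look-alike of the red_cap_b alone.

How it is judged:
On the way, in this order (a step that is already met when the one before it is completed fails the run):
1. the blue tray is butted flush against the red tray (x of blue_tray in the frame of red_tray between -0.008 and 0.008 m and angle between the x axis of blue_tray and the x axis of red_tray, either way round below 0.04 rad and (y of blue_tray in the frame of red_tray between 0.105 and 0.114 m or y of blue_tray in the frame of red_tray between -0.114 and -0.105 m)), for 0.2 s.
2. every cap lies wholly inside the tray of its colour (x of red_cap_a in the frame of red_tray between -0.038 and 0.05 m and y of red_cap_a in the frame of red_tray between -0.04 and 0.04 m and angle between each of red_cap_a, red_cap_b, blue_cap's own z axis and vertical below 0.15 rad and height (world z) of each of red_cap_a, red_cap_b, blue_cap below 0.01 m and x of red_cap_b in the frame of red_tray between -0.038 and 0.05 m and y of red_cap_b in the frame of red_tray between -0.04 and 0.04 m and x of blue_cap in the frame of blue_tray between -0.038 and 0.05 m and y of blue_cap in the frame of blue_tray between -0.04 and 0.04 m), for 0.2 s.
At the end, for the whole second after the job is handed in: The blue tray stands beside the red one with a gap of at most 4 mm, front edges level within 8 mm and parallel within 0.04 rad; both red caps are in the red tray and the blue cap in the blue tray, flat on the floor and wholly behind the tray's open front edge (within 1 mm); all at rest (all of step 1 and all of step 2 and linear speed of each of red_cap_a, red_cap_b, blue_cap, blue_tray below 0.01 m/s); the robot touches nothing.
It fails at once if a cap is lifted (its underside 20 mm above the bench) or tipped over (height (world z) of any of red_cap_a, red_cap_b, blue_cap above 0.02 m or angle between any of red_cap_a, red_cap_b, blue_cap's own z axis and vertical above 0.7 rad).
It fails at once if the blue tray is lifted 20 mm or more (height (world z) of blue_tray above 0.02 m).
It fails at once if a bystander is moved by more than 15 mm (distance of any of tape_measure, black_tape from where it was at the start of the episode above 0.015 m).
It also fails if it takes over 72 s, if anything falls off the work surface, if the arm or the gripper's body presses on something with over 40 N, if the wrist force passes 120 N, or if a joint passes its speed limit or range.

## Robot

A 6-joint arm with a two-finger parallel gripper is mounted at the origin on the work surface; the furniture and walls round the work are solid. World frame = base frame: x ahead of the robot, y to its left, z up, the work surface at z = 0. Lengths are in m, angles in rad, forces in N, time in s.
With the tool pointing down it reaches from about 0.375 to 0.9 m from the base axis. Payload 3.1 kg.
Tool frame: the origin (TCP) lies where the fingers leave the gripper's body, on its centre line; the fingertips stand 70 mm ahead of it and the grasp point (between the pads) lies 51 mm ahead of it; z points along the fingers, y is the line along which they close (so a half turn about z gives the same grasp; the last joint's range is limited). The gripper opens to 87 mm and grips with 3 to 60 N. Pads are 19 mm wide; open, the fingers measure 117 mm over their backs; the gripper's body (75 mm by 190 mm) begins 51 mm behind the grasp point.
Start: joints at [-1.28, 0.527, 1.433, -0, 1.181, -0.178], TCP at [0.283, -0.557, 0.292] pointing down, gripper open.
Joint ranges: [-3.08, 3.08], [-0.75, 2.2], [0.22, 2.44], [-1.43, 4.57], [0, 2.65], [-2.85, 2.85]. Speed limits (rad/s): [2.79, 2.79, 3.14, 3.14, 3.14, 3.14].

## Interface

Orientations are given as [roll, pitch, yaw] about the fixed x, y, z axes, in that order (R = Rz(yaw) Ry(pitch) Rx(roll)).
In Python, from station import state, grab_frame, workorder gives the robot as it stands.
- The arm moves only by the shell command python3 -m handwheel 'ROWS' [FORCE]. ROWS is JSON, a list of rows, each an object with "jaw": the opening, from 0 (shut) to 1 (fully open); "delta_pos": the shift along the tool's x, y, z in mm, a list of three; "turn": the turn about the tool's z in degrees. A call has 1 to 12 rows; each row shifts and turns the commanded pose from where the row before left it, along the tool's axes as they then stand; what a row does not reach is not made up. A row lasts 1/10 s, in which the tool goes at most 50 mm and 8.59 degrees, less where a joint would pass 70% of its speed; a pose out of reach is approached as far as the arm can. A call is refused whole if a number of a shift passes 50 or a number of a turn 8.59, either way. A call with a gripper value outside its range is refused whole. The fingers move at their own pace and stop on an object; FORCE is the grip in N (left out, the last holds). Time passes only in rows, so rows that do not move let the fingers close. It gives the time, the measured TCP pose, the force, the opening and the grip force at its end, in the units of the state.
- state(): the state, without advancing time (a new reading comes with each control period).
- grab_frame(name): name is "scene" or "top" or "wrist"; returns a dict with "img" (480x640x3 uint8, red, green, blue), "depth" (480x640 float32, m along the optical axis (not along the pixel's ray), 0 where there is no reading), "vertical_fov" (degrees; the focal length in pixels is half the picture's height over the tangent of half this angle, whatever the lens; pixels are square), "cx", "cy" (the principal point, pixels), "rvec" (rotation vector, rad) and "tvec" (3), from world to camera coordinates, as OpenCV has them. Camera axes: x right, y down, z forward; pixel columns grow to the right and rows downward; lengths in m; the calibration is good to about 2 mm. A picture is of the moment at which its call begins.
- workorder.job_done(): hands the job in; it is judged then, once.
The state is a dict: "time_s": time; "joint_positions": joint angles; "qd": joint speeds; "effort": joint torques, N m; "ee_pos": TCP position; "ee_rot": TCP orientation; "wrist_force": force on the tool from outside, world axes, zero at the start; "wrist_torque": the same for the moment, N m; "grip_width": opening from 0.0 (shut) to 1.0 (fully open); "finger_force": force on a finger pad.
Only numpy, scipy, OpenCV 4.12 (cv2) and the standard library are available. Lean on these libraries where they do the work, as an engineer would, in place of code of your own. Each camera call takes 0.05 s, during which the arm holds its last target. There are 200 camera calls.

## Working session

There is one attempt and no reset: what is moved stays moved. The work goes in short steps, Python scripts to look and compute and a shell command to move; the robot and the scene stay as the last step left them, time stands still between calls to the robot, and variables do not carry over. Pictures are saved under pics/ and viewed, at most 10 in all, crops included, and the job is handed in when it is done.

```bash
mkdir -p pics
cat > h.py <<'E'
import numpy as np, cv2
from station import state, grab_frame
def cam(n):
    f=grab_frame(n); h=f["img"].shape[0]
    F=h/2/np.tan(np.radians(f["vertical_fov"])/2)
    f["K"]=np.array([[F,0,f["cx"]],[0,F,f["cy"]],[0,0,1]]); f["R"]=cv2.Rodrigues(np.array(f["rvec"],float))[0]; f["t"]=np.array(f["tvec"],float).ravel()
    return f
def ray(f,uv,z):
    uv=np.atleast_2d(uv).astype(float); d=np.c_[uv,np.ones(len(uv))]@np.linalg.inv(f["K"]).T@f["R"]
    c=-f["R"].T@f["t"]; return c+d*((z-c[2])/d[:,2])[:,None]
def cloud(f):
    v,u=np.mgrid[:480,:640]; d=f["depth"]
    p=np.stack([(u-f["cx"])*d/f["K"][0,0],(v-f["cy"])*d/f["K"][0,0],d],-1)
    return (p-f["t"])@f["R"]
def save(f,n,crop=None,s=1):
    i=f["img"][:,:,::-1]
    if crop: i=i[crop[1]:crop[3],crop[0]:crop[2]]
    cv2.imwrite("pics/"+n,cv2.resize(i,None,fx=s,fy=s))
E
python3 - <<'E'
from h import *
for n in("top","scene"):
    f=cam(n); save(f,n+"0.png"); print(n,-f["R"].T@f["t"],f["K"][0,0],f["R"][2])
print(state())
E
```

```text
top [0.36429507 0.04392865 0.87801491] 470.46759070370473 [ 0.19717074 -0.03630877 -0.97969657]
scene [ 0.7883757  -0.71304702  0.44127326] 496.7160258553457 [-0.29208657  0.85451438 -0.42952369]
{'time_s': 0.1, 'joint_positions': array([-1.27954682e+00,  5.28402117e-01,  1.43375660e+00, -2.00255822e-05,
        1.18139741e+00, -1.78518447e-01]), 'qd': array([-0.00037956, -0.00336103, -0.00244211, -0.00138245,  0.00108148,
       -0.00028409]), 'effort': array([-9.03925297e-05, -4.40983629e+01, -1.77151805e+01,  6.34765788e-02,
        5.33498602e-02, -3.32871070e-05]), 'ee_pos': array([ 0.28278592, -0.55678692,  0.29135718]), 'ee_rot': array([-3.13965710e+00, -3.30438790e-04,  4.69775253e-01]), 'wrist_force': array([-0.37841958, -0.5105307 , -1.54131717]), 'wrist_torque': array([ 0.0474299 ,  0.01305286, -0.02699398]), 'finger_force': 0.0, 'grip_width': 1.0049444243988588}
```

View pics/top0.png

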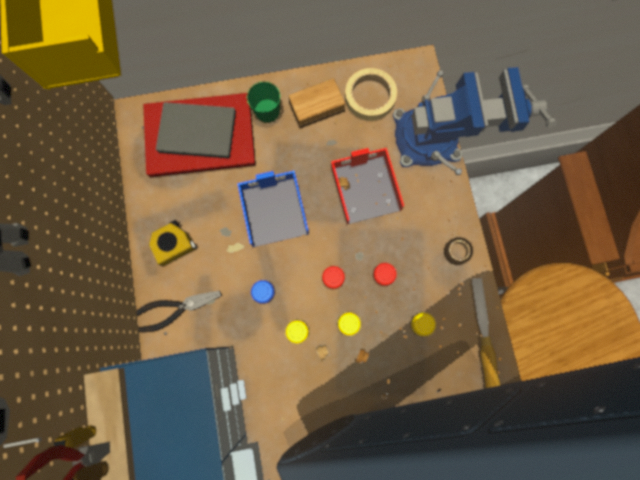

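View pics/scene0.png

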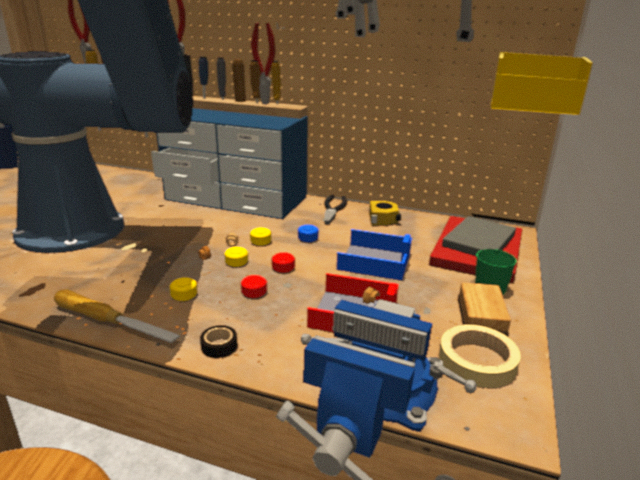

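Top view: the blue tray is at (273,208), tab up at (265,180), and the red tray is at (367,187), tab at (358,157). 
Possible red caps are the red discs at (333,277) and (385,274). The look-alikes are yellow discs at (297,332), (349,324) and (424,324), and there is a red plate at (200,135). 
The blue cap is the disc at (262,292); the vice at (460,110) is also blue. The black tape is at (459,250) and the tape measure at (170,243). I choose the two red discs, the blue disc, and the open-front trays.

```bash
cat >> h.py <<'E'
def masks(f):
    h=cv2.cvtColor(f["img"],cv2.COLOR_RGB2HSV); H,S,V=[h[...,i].astype(int) for i in range(3)]
    return {"red":((H<8)|(H>172))&(S>150)&(V>70),"blue":(H>105)&(H<125)&(S>140)&(V>70),"yellow":(H>20)&(H<35)&(S>150)&(V>80)}
def blobs(m,a=60):
    n,l,s,c=cv2.connectedComponentsWithStats(m.astype(np.uint8)); return [(l==i,s[i],c[i]) for i in range(1,n) if s[i,4]>a]
def survey(f):
    P=cloud(f); out={}
    for k,m in masks(f).items():
        for b,s,c in blobs(m):
            p=P[b]; p=p[(f["depth"][b]>0)]
            if len(p)<40: continue
            z=np.percentile(p[:,2],[50,90,99])
            if s[4]<1000 and z[1]<.032 and z[1]>.015:
                # cap: circle of visible top
                q=p[p[:,2]>.019]; (cx,cy),r=cv2.minEnclosingCircle(q[:,:2].astype(np.float32))
                print(k,"cap px",c.round(),"circ",round(cx,4),round(cy,4),"r",round(r,4),"mean",q.mean(0).round(4))
            else:
                q=p[(p[:,2]>.028)&(p[:,2]<.041)]
                if len(q)<20: continue
                r=cv2.minAreaRect(q[:,:2].astype(np.float32)); t=p[p[:,2]>.05]
                print(k,"other px",c.round(),"n",s[4],"z",z.round(3),"rect",np.round(r[0],4),np.round(r[1],4),round(r[2],2),"tab",t.mean(0).round(4) if len(t) else None)
E
python3 - <<'E'
from h import *
f=cam("top"); survey(f)
save(f,"crop.png",(220,130,420,350),2.7)
P=cloud(f)
for u,v in((459,250),(170,243),(300,150)): print(P[v,u])
E
```

```text
red other px [200. 139.] n 4039 z [0.022 0.024 0.027] rect [0.7976 0.211 ] [0.1252 0.102 ] 74.67 tab None
red other px [365. 170.] n 853 z [0.033 0.056 0.06 ] rect [ 0.6322 -0.0828] [0.1196 0.1092] 3.8 tab [ 0.6855 -0.0789  0.0568]
red cap px [384. 274.] circ 0.4596 -0.0814 r 0.0211 mean [ 0.4593 -0.0812  0.0235]
red cap px [333. 277.] circ 0.4713 0.0131 r 0.0208 mean [0.471  0.013  0.0237]
blue other px [266. 179.] n 208 z [0.045 0.058 0.06 ] rect [0.6713 0.1065] [0.0348 0.0073] 77.91 tab [0.6729 0.1021 0.0566]
blue other px [292. 179.] n 75 z [0.032 0.036 0.038] rect [0.6573 0.0517] [0.0594 0.0205] 25.08 tab None
blue other px [245. 206.] n 174 z [0.034 0.036 0.038] rect [0.6185 0.1517] [0.0156 0.1158] 85.17 tab None
blue cap px [262. 291.] circ 0.4685 0.145 r 0.0195 mean [0.4687 0.1448 0.0239]
yellow other px [169. 244.] n 960 z [0.032 0.035 0.036] rect [0.5913 0.2989] [0.0613 0.0685] 18.74 tab None
yellow cap px [349. 324.] circ 0.3831 0.001 r 0.0213 mean [0.3834 0.0009 0.0235]
yellow cap px [423. 324.] circ 0.3571 -0.1305 r 0.021 mean [ 0.3574 -0.1304  0.0234]
yellow cap px [297. 331.] circ 0.3874 0.0961 r 0.0211 mean [0.3874 0.0955 0.0236]
[ 4.78859698e-01 -2.31713730e-01 -1.65725938e-05]
[0.58603059 0.29543954 0.03411729]
[ 7.34131992e-01  2.92736545e-02 -2.11958673e-04]
```

View pics/crop.png

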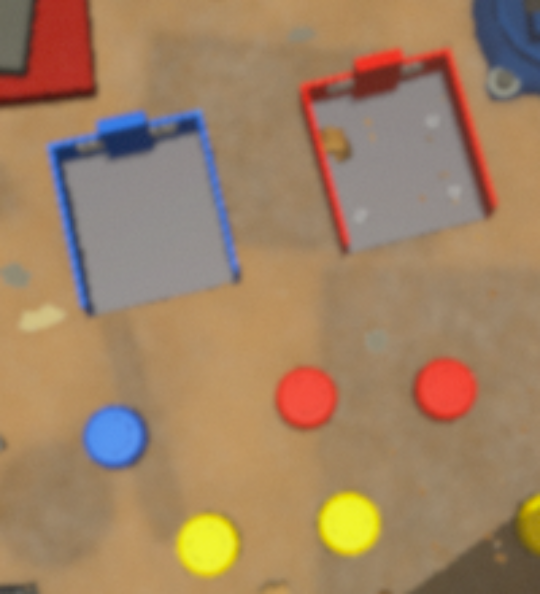

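The crop shows both red discs at crop (307,397) and (446,389), and the blue disc at (115,437). All are clean, ribbed and the right colour. The blue tray is empty. The red tray has a small brown crumb at its left wall, at (335,142).

```bash
cat >> h.py <<'E'
def tray(f,c,yaw=4):
    # rim points near c, rect -> origin, yaw
    P=cloud(f); q=P[(f["depth"]>0)&(np.hypot(P[...,0]-c[0],P[...,1]-c[1])<.085)&(P[...,2]>.030)&(P[...,2]<.039)]
    col=masks(f)
    (cx,cy),(w,h),a=cv2.minAreaRect(q[:,:2].astype(np.float32))
    a=min([a-180,a-90,a,a+90],key=lambda v:abs(v-yaw)); 
    return np.array([cx,cy]),(w,h),a,len(q)
E
python3 - <<'E'
from h import *
f=cam("top"); P=cloud(f)
R=tray(f,(.632,-.083)); B=tray(f,(.62,.105),8); print(R,B)
def rot(a): a=np.radians(a); return np.array([[np.cos(a),-np.sin(a)],[np.sin(a),np.cos(a)]])
print("blue in red",rot(R[2]).T@(B[0]-R[0]),"tab",B[0]+rot(B[2])@[.055,0])
for c,n in(((.4593,-.0812),"ra"),((.471,.013),"rb"),((.4687,.1448),"bc")): print(n,rot(R[2]).T@(np.array(c)-R[0]))
print("crumb",P[178:190,338:350].reshape(-1,3).max(0))
Q=P[(P[...,2]>.06)&(P[...,0]>.4)&(P[...,0]<.85)&(P[...,1]<.1)&(P[...,1]>-.4)]; print("tall min",Q.min(0),"max",Q.max(0)); n=Q[Q[:,1]>-.2]; print(n[::40].round(3)[:12])
s=state();print(s["ee_pos"],s["ee_rot"])
E
```

```text
(array([ 0.63198656, -0.08326846]), (0.12080537527799606, 0.11052554845809937), 3.8094749450683594, 422) (array([0.62061524, 0.09950636]), (0.12092898041009903, 0.10986725240945816), 2.557375907897949, 410)
blue in red [0.00079717 0.18312648] tab [0.67556047 0.10196045]
ra [-0.17216758  0.01353699]
rb [-0.15423489  0.10675152]
bc [-0.14777316  0.23841312]
crumb [ 0.65966242 -0.02781049  0.0375473 ]
tall min [ 0.60691456 -0.39964008  0.06000078] max [0.84229122 0.09904609 0.14652745]
[[ 0.842  0.051  0.06 ]
 [ 0.798  0.074  0.061]
 [ 0.725 -0.187  0.095]
 [ 0.717 -0.192  0.097]
 [ 0.712 -0.193  0.095]
 [ 0.705 -0.191  0.098]
 [ 0.699 -0.191  0.098]
 [ 0.697 -0.195  0.087]
 [ 0.699 -0.193  0.068]]
[ 0.28287253 -0.55692026  0.29164679] [-3.14028148e+00 -2.27403978e-04  4.69820283e-01]
```

```bash
cat >> h.py <<'E'
def go(x,y,z,yaw):
    s=state(); p=s["ee_pos"]; a=s["ee_rot"][2]; t=np.radians(yaw); d=np.array([x,y])-p[:2]
    print("turn",round(-np.degrees(t-a),2)," at target yaw: dx",round(1e3*(d@[np.cos(t),np.sin(t)]),1),"dy",round(1e3*(d@[np.sin(t),-np.cos(t)]),1),"dz",round(1e3*(p[2]-z),1),"| now",p.round(4),np.degrees(s["ee_rot"]).round(2),"F",np.round(s["wrist_force"],1),"grip",round(s["grip_width"],3),round(s["finger_force"],1),"t",round(s["time_s"],2))
E
python3 -m handwheel '[{"jaw":1,"delta_pos":[0,0,0],"turn":-8.2},{"jaw":1,"delta_pos":[0,0,0],"turn":-8.2},{"jaw":1,"delta_pos":[0,0,0],"turn":-8.2},{"jaw":1,"delta_pos":[0,0,0],"turn":-8.2},{"jaw":1,"delta_pos":[0,0,0],"turn":-8.2},{"jaw":1,"delta_pos":[0,0,0],"turn":-8.2},{"jaw":1,"delta_pos":[0,0,0],"turn":-8.2},{"jaw":1,"delta_pos":[0,0,0],"turn":-8.2},{"jaw":1,"delta_pos":[30,20,0],"turn":0},{"jaw":1,"delta_pos":[30,20,0],"turn":0},{"jaw":1,"delta_pos":[30,20,0],"turn":0},{"jaw":1,"delta_pos":[30,20,0],"turn":0}]' 40
python3 -m handwheel '[{"jaw":1,"delta_pos":[32,21,0],"turn":0},{"jaw":1,"delta_pos":[32,21,0],"turn":0},{"jaw":1,"delta_pos":[32,21,0],"turn":0},{"jaw":1,"delta_pos":[32,21,0],"turn":0},{"jaw":1,"delta_pos":[32,21,0],"turn":0},{"jaw":1,"delta_pos":[32,21,0],"turn":0},{"jaw":1,"delta_pos":[32,21,0],"turn":0},{"jaw":1,"delta_pos":[32,21,0],"turn":0},{"jaw":1,"delta_pos":[32,21,0],"turn":0},{"jaw":1,"delta_pos":[32,21,0],"turn":0},{"jaw":1,"delta_pos":[32,21,0],"turn":0},{"jaw":1,"delta_pos":[32,21,0],"turn":0}]'
python3 -c 'from h import *; go(.6756,.102,.096,92.6)'
```

```text
time_s: 1.4
ee_pos: [0.358, -0.4326, 0.292]
ee_rot: [-3.141, -0.0, 1.614]
wrist_force: [0.5, 0.7, 0.0]
grip_width: 1.0
finger_force: 0.0
time_s: 2.6
ee_pos: [0.593, -0.0376, 0.2921]
ee_rot: [-3.141, 0.0, 1.615]
wrist_force: [0.1, 0.1, 0.3]
grip_width: 1.003
finger_force: 0.0
turn -0.07  at target yaw: dx 135.7 dy 88.8 dz 196.1 | now [ 0.593  -0.0376  0.2921] [-179.98    0.     92.53] F [0.1 0.1 0.3] grip 1.003 0.0 t 2.6
```

```bash
python3 -m handwheel '[{"jaw":1,"delta_pos":[30,20,5],"turn":0},{"jaw":1,"delta_pos":[30,20,10],"turn":0},{"jaw":1,"delta_pos":[30,20,15],"turn":0},{"jaw":1,"delta_pos":[30,18,20],"turn":0},{"jaw":1,"delta_pos":[15.7,10.8,20],"turn":0},{"jaw":1,"delta_pos":[0,0,20],"turn":0},{"jaw":1,"delta_pos":[0,0,20],"turn":0},{"jaw":1,"delta_pos":[0,0,20],"turn":0},{"jaw":1,"delta_pos":[0,0,0],"turn":0}]'
python3 - <<'E'
from h import *
f=cam("top"); P=cloud(f); go(.6756,.102,.096,92.6)
m=masks(f)["blue"]; q=P[m&(P[...,2]>.05)&(P[...,2]<.07)&(P[...,0]>.6)&(P[...,0]<.72)&(P[...,1]>0)]; print("tab",len(q),q.mean(0) if len(q) else 0)
save(f,"a.png")
E
```

```text
time_s: 3.5
ee_pos: [0.673, 0.1005, 0.1586]
ee_rot: [-3.134, -0.0, 1.615]
wrist_force: [-0.3, -0.1, -0.1]
grip_width: 1.001
finger_force: 0.0
turn -0.08  at target yaw: dx 1.6 dy 1.5 dz 64.5 | now [0.6741 0.1003 0.1605] [-1.7976e+02 -1.0000e-02  9.2520e+01] F [ 0.7 -0.2  0.4] grip 0.997 0.0 t 3.55
tab 0 0
```

View pics/a.png

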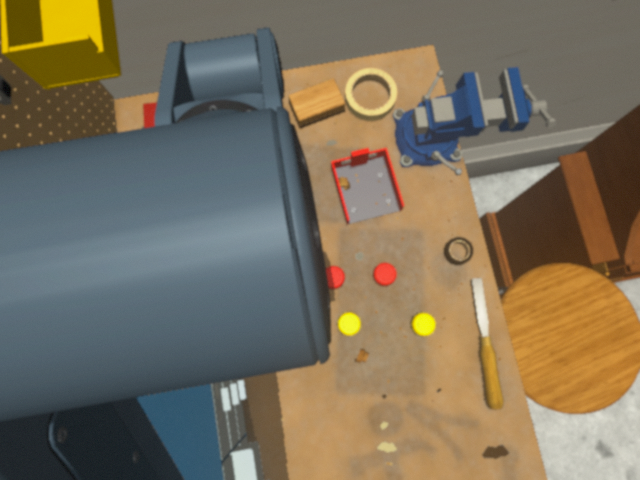

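The arm covers the tray in the top view; nothing has moved: red tray (367,187), red caps (335,277) and (385,274). Going down onto the tab.

```bash
python3 -m handwheel '[{"jaw":1,"delta_pos":[1.5,1.5,15],"turn":0},{"jaw":1,"delta_pos":[0,0,15],"turn":0},{"jaw":1,"delta_pos":[0,0,15],"turn":0},{"jaw":1,"delta_pos":[0,0,15],"turn":0},{"jaw":1,"delta_pos":[0,0,4],"turn":0},{"jaw":0,"delta_pos":[0,0,0],"turn":0},{"jaw":0,"delta_pos":[0,0,0],"turn":0},{"jaw":0,"delta_pos":[0,0,0],"turn":0},{"jaw":0,"delta_pos":[0,0,0],"turn":0},{"jaw":0,"delta_pos":[0,0,0],"turn":0},{"jaw":0,"delta_pos":[0,0,0],"turn":0},{"jaw":0,"delta_pos":[0,0,0],"turn":0}]' 40
python3 - <<'E'
from h import *
go(.6756,.102,.096,92.6)
f=cam("scene"); save(f,"b.png",(280,180,560,360),2.5); P=cloud(f); m=masks(f)["blue"]
q=P[m&(P[...,2]>.026)&(P[...,2]<.042)&(P[...,0]>.5)&(P[...,0]<.75)&(P[...,1]>0)]; print(q.min(0),q.max(0))
E
```

```text
time_s: 4.75
ee_pos: [0.6767, 0.1019, 0.0985]
ee_rot: [3.141, 0.0, 1.615]
wrist_force: [-0.5, 0.3, 0.0]
grip_width: 0.451
finger_force: 0.0
turn -0.08  at target yaw: dx 0.2 dy -1.1 dz 2.5 | now [0.6767 0.1019 0.0985] [179.98   0.    92.52] F [-0.5  0.3  0. ] grip 0.451 0.0 t 4.75
[0.56110941 0.04057952 0.02601758] [0.68527799 0.15747657 0.04195622]
```

View pics/b.png

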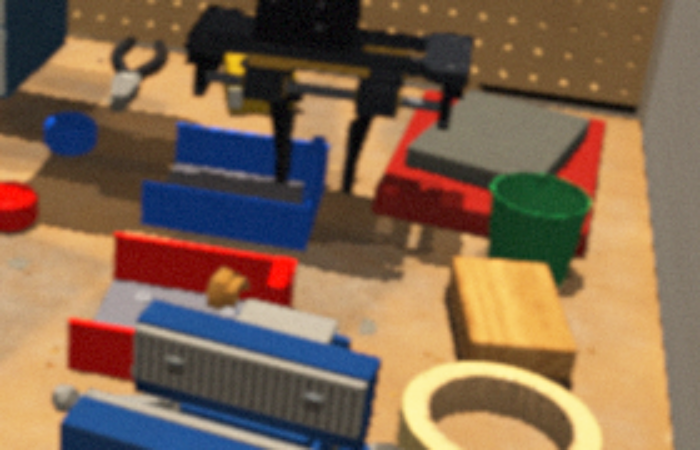

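The crop shows the two fingers at (283,150) and (350,150), one on each side of the tab at (320,145), still closing. The jaw keeps closing.

```bash
python3 -m handwheel '[{"jaw":0,"delta_pos":[0,-1,2],"turn":0},{"jaw":0,"delta_pos":[0,0,0],"turn":0},{"jaw":0,"delta_pos":[0,0,0],"turn":0},{"jaw":0,"delta_pos":[0,0,0],"turn":0},{"jaw":0,"delta_pos":[0,0,0],"turn":0},{"jaw":0,"delta_pos":[0,0,0],"turn":0},{"jaw":0,"delta_pos":[0,0,0],"turn":0},{"jaw":0,"delta_pos":[0,0,0],"turn":0},{"jaw":0,"delta_pos":[0,0,0],"turn":0}]' 40
python3 -c '
from h import *
go(.6756,.102,.096,92.6)'
```

```text
time_s: 5.7
ee_pos: [0.6756, 0.1018, 0.0961]
ee_rot: [-3.141, -0.0, 1.615]
wrist_force: [0.6, -0.0, -2.6]
grip_width: 0.114
finger_force: 40.0
turn -0.08  at target yaw: dx 0.2 dy -0.0 dz 0.1 | now [0.6756 0.1018 0.0961] [-179.99   -0.     92.52] F [ 0.6 -0.  -2.6] grip 0.114 40.0 t 5.7
```

```bash
python3 -m handwheel '[{"jaw":0,"delta_pos":[0,0,0],"turn":-1.3},{"jaw":0,"delta_pos":[-6,0,0],"turn":0},{"jaw":0,"delta_pos":[-10,0,0],"turn":0},{"jaw":0,"delta_pos":[-10,0,0],"turn":0},{"jaw":0,"delta_pos":[-10,0,0],"turn":0},{"jaw":0,"delta_pos":[-10,-1,0],"turn":0},{"jaw":0,"delta_pos":[-10,0,0],"turn":0},{"jaw":0,"delta_pos":[-7,0,0],"turn":0},{"jaw":0,"delta_pos":[-4,0,0],"turn":0},{"jaw":0,"delta_pos":[0,0,0],"turn":0}]' 40
python3 -c '
from h import *
go(.6796,.0302,.096,93.8)'
python3 -m handwheel '[{"jaw":0,"delta_pos":[-1.5,0,0],"turn":0},{"jaw":0,"delta_pos":[0,0,0],"turn":0}]' 40
python3 -m handwheel '[{"jaw":0,"delta_pos":[-1.5,0,0],"turn":0},{"jaw":0,"delta_pos":[0,0,0],"turn":0}]' 40
python3 -c '
from h import *
go(.6796,.0302,.096,93.8)'
```

```text
time_s: 6.7
ee_pos: [0.6792, 0.0336, 0.0961]
ee_rot: [-3.141, 0.001, 1.637]
wrist_force: [-0.7, -0.8, -4.3]
grip_width: 0.109
finger_force: 40.0
turn 0.0  at target yaw: dx -3.4 dy 0.2 dz 0.1 | now [0.6792 0.0336 0.0961] [-1.7998e+02  7.0000e-02  9.3800e+01] F [-0.7 -0.8 -4.3] grip 0.109 40.0 t 6.7
time_s: 6.9
ee_pos: [0.6792, 0.0333, 0.0961]
ee_rot: [-3.141, 0.0, 1.638]
wrist_force: [0.6, -0.9, -4.5]
grip_width: 0.107
finger_force: 40.0
time_s: 7.1
ee_pos: [0.6792, 0.0322, 0.0961]
ee_rot: [-3.141, -0.0, 1.638]
wrist_force: [-0.3, 0.9, -4.9]
grip_width: 0.112
finger_force: 40.0
turn 0.03  at target yaw: dx -2.0 dy 0.3 dz 0.1 | now [0.6792 0.0322 0.0961] [-1.7998e+02 -1.0000e-02  9.3830e+01] F [-0.3  0.9 -4.9] grip 0.112 40.0 t 7.1
```

```bash
for i in 1 2; do
python3 -m handwheel '[{"jaw":0,"delta_pos":[-1.2,0,0],"turn":0},{"jaw":0,"delta_pos":[0,0,0],"turn":0},{"jaw":0,"delta_pos":[0,0,0],"turn":0}]' 40
done
python3 - <<'E'
from h import *
go(.6796,.0302,.096,93.8)
f=cam("scene"); save(f,"c.png",(280,190,480,340),3.5)
E
```

```text
time_s: 7.4
ee_pos: [0.6793, 0.0308, 0.0961]
ee_rot: [-3.141, -0.0, 1.638]
wrist_force: [-0.2, 0.1, -6.0]
grip_width: 0.114
finger_force: 40.0
time_s: 7.7
ee_pos: [0.6793, 0.03, 0.0961]
ee_rot: [-3.141, -0.001, 1.637]
wrist_force: [-0.4, 2.8, -5.0]
grip_width: 0.106
finger_force: 40.0
turn 0.01  at target yaw: dx 0.2 dy 0.3 dz 0.1 | now [0.6793 0.03   0.0961] [-1.7998e+02 -4.0000e-02  9.3810e+01] F [-0.4  2.8 -5. ] grip 0.106 40.0 t 7.7
```

View pics/c.png

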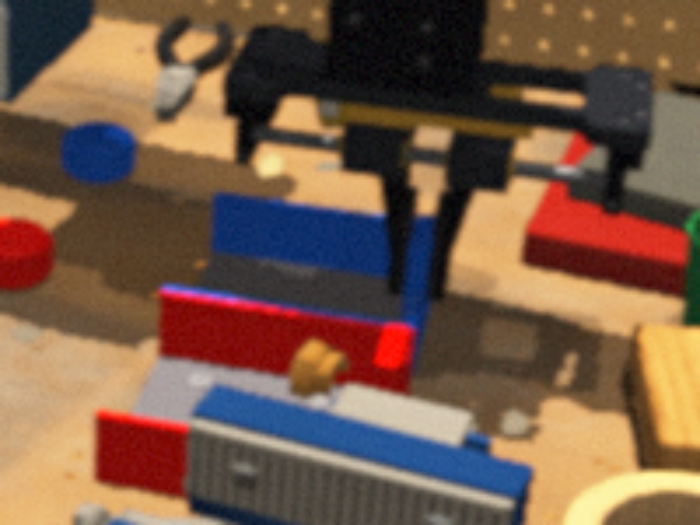

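The blue wall now stands against the red wall, with a thin blue line right behind the red rim from (165,290) to (410,325) and the tab still gripped at (415,270). I press a little more to confirm contact.

```bash
for i in 1 2; do
python3 -m handwheel '[{"jaw":0,"delta_pos":[-1.2,0,0],"turn":0},{"jaw":0,"delta_pos":[0,0,0],"turn":0},{"jaw":0,"delta_pos":[0,0,0],"turn":0}]' 40
done
```

```text
time_s: 8.05
ee_pos: [0.6793, 0.0298, 0.0962]
ee_rot: [-3.141, -0.002, 1.637]
wrist_force: [0.3, 6.7, -5.2]
grip_width: 0.111
finger_force: 40.0
time_s: 8.35
ee_pos: [0.6793, 0.0297, 0.0963]
ee_rot: [-3.141, -0.004, 1.637]
wrist_force: [-0.4, 10.0, -4.6]
grip_width: 0.108
finger_force: 40.0
```

```bash
python3 -m handwheel '[{"jaw":0,"delta_pos":[2,0,0],"turn":0},{"jaw":0.6,"delta_pos":[0,0,0],"turn":0},{"jaw":0.6,"delta_pos":[0,0,0],"turn":0},{"jaw":0.6,"delta_pos":[0,0,0],"turn":0},{"jaw":0.6,"delta_pos":[0,0,0],"turn":0},{"jaw":0.6,"delta_pos":[0,0,0],"turn":0},{"jaw":0.6,"delta_pos":[0,0,0],"turn":0}]' 40
python3 -m handwheel '[{"jaw":1,"delta_pos":[0,0,-15],"turn":0},{"jaw":1,"delta_pos":[0,0,-20],"turn":0},{"jaw":1,"delta_pos":[0,0,-20],"turn":0},{"jaw":1,"delta_pos":[0,0,-20],"turn":0},{"jaw":1,"delta_pos":[0,-20,-20],"turn":0},{"jaw":1,"delta_pos":[-20,-30,-20],"turn":0},{"jaw":1,"delta_pos":[-30,-30,0],"turn":0},{"jaw":1,"delta_pos":[-35,-30,0],"turn":0},{"jaw":1,"delta_pos":[-35,-35,0],"turn":0},{"jaw":1,"delta_pos":[-10,-40,0],"turn":0},{"jaw":1,"delta_pos":[0,-40,0],"turn":0},{"jaw":1,"delta_pos":[0,0,0],"turn":0}]'
python3 - <<'E'
from h import *
go(.4593,-.0812,.075,93.8)
f=cam("top"); save(f,"d.png"); survey(f); print(tray(f,(.632,-.083)),tray(f,(.625,.027)))
E
```

```text
time_s: 9.05
ee_pos: [0.6797, 0.0289, 0.0965]
ee_rot: [3.141, 0.0, 1.637]
wrist_force: [1.1, -0.4, 0.4]
grip_width: 0.553
finger_force: 0.0
time_s: 10.25
ee_pos: [0.4576, -0.1145, 0.2115]
ee_rot: [-3.134, -0.004, 1.635]
wrist_force: [-0.1, 0.3, -0.1]
grip_width: 1.001
finger_force: 0.0
turn -0.14  at target yaw: dx 33.1 dy 3.9 dz 136.5 | now [ 0.4576 -0.1145  0.2115] [-179.58   -0.22   93.66] F [-0.1  0.3 -0.1] grip 1.001 0.0 t 10.25
red other px [200. 139.] n 4004 z [0.022 0.024 0.027] rect [0.8233 0.1809] [0.1555 0.0732] 37.19 tab None
red other px [368. 159.] n 533 z [0.033 0.057 0.059] rect [ 0.653  -0.0819] [0.077  0.1088] 2.84 tab [ 0.6851 -0.0783  0.0567]
red cap px [384. 274.] circ 0.4595 -0.0814 r 0.0213 mean [ 0.459  -0.0807  0.0235]
red cap px [333. 277.] circ 0.471 0.0132 r 0.0208 mean [0.471  0.0131 0.0237]
blue other px [444. 146.] n 90 z [0.03  0.038 0.039] rect [ 0.6757 -0.238 ] [0.0396 0.0159] 85.92 tab None
yellow other px [173. 234.] n 429 z [0.033 0.036 0.809] rect [0.6056 0.288 ] [0.0779 0.0328] 63.54 tab [0.3826 0.0641 0.8087]
(array([ 0.63368767, -0.08116253]), (0.12094791233539581, 0.1193983182311058), 6.12042760848999, 498) (array([0.6246469, 0.0231237]), (0.12132919579744339, 0.11625294387340546), 3.779785633087158, 541)
```

View pics/d.png

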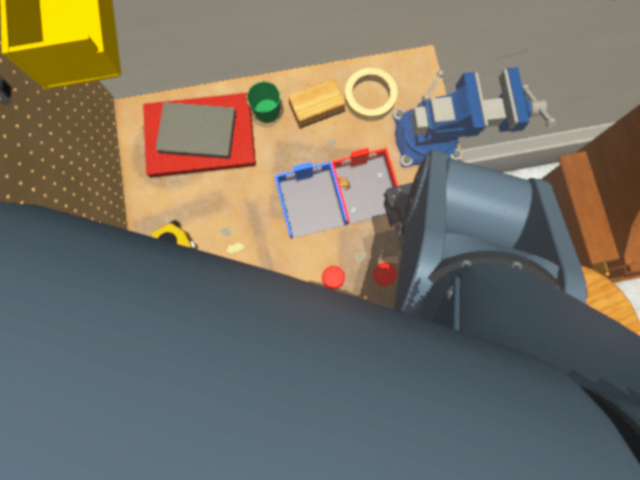

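The trays stand closed side by side: blue at (312,200), red at (367,187), sharing the line from (333,165) to (346,222). Red caps are unmoved at (333,277) and (384,274). The right-hand one goes first.

```bash
python3 -m handwheel '[{"jaw":0.8,"delta_pos":[13,2,10],"turn":0},{"jaw":0.8,"delta_pos":[12,2,20],"turn":0},{"jaw":0.8,"delta_pos":[8,0,20],"turn":0},{"jaw":0.8,"delta_pos":[0,0,20],"turn":0},{"jaw":0.8,"delta_pos":[0,0,15],"turn":0},{"jaw":0.8,"delta_pos":[0,0,10],"turn":0},{"jaw":0.8,"delta_pos":[0,0,0],"turn":0},{"jaw":0.8,"delta_pos":[0,0,0],"turn":0}]' 6
python3 -c '
from h import *
go(.4594,-.0812,.075,93.8)'
```

```text
time_s: 11.1
ee_pos: [0.4663, -0.0821, 0.1162]
ee_rot: [3.141, 0.0, 1.638]
wrist_force: [0.2, -0.2, -0.1]
grip_width: 0.798
finger_force: 0.0
turn 0.06  at target yaw: dx 1.3 dy -6.8 dz 41.2 | now [ 0.4663 -0.0821  0.1162] [1.7997e+02 1.0000e-02 9.3860e+01] F [ 0.2 -0.2 -0.1] grip 0.798 0.0 t 11.1
```

```bash
python3 -m handwheel '[{"jaw":0.8,"delta_pos":[1,-4,0],"turn":0},{"jaw":0.8,"delta_pos":[0.3,-2.8,11],"turn":0},{"jaw":0.8,"delta_pos":[0,0,15],"turn":0},{"jaw":0.8,"delta_pos":[0,0,15],"turn":0},{"jaw":0.8,"delta_pos":[0,0,0],"turn":0},{"jaw":0.3,"delta_pos":[0,0,0],"turn":0},{"jaw":0.3,"delta_pos":[0,0,0],"turn":0},{"jaw":0.3,"delta_pos":[0,0,0],"turn":0},{"jaw":0.3,"delta_pos":[0,0,0],"turn":0},{"jaw":0.3,"delta_pos":[0,0,0],"turn":0},{"jaw":0.3,"delta_pos":[0,0,0],"turn":0},{"jaw":0.3,"delta_pos":[0,0,0],"turn":0}]' 6
python3 - <<'E'
from h import *
go(.4594,-.0812,.075,93.8)
a=np.radians(3.81);R=np.array([[np.cos(a),-np.sin(a)],[np.sin(a),np.cos(a)]]);o=np.array([.632,-.0833])
for l in((-.005,-.027),(-.024,.020),(-.015,.11)): t=o+R@l; print(l,t); go(*t,.075,93.8)
E
```

```text
time_s: 12.3
ee_pos: [0.4589, -0.0816, 0.0757]
ee_rot: [3.141, 0.0, 1.637]
wrist_force: [-0.6, 0.1, 5.8]
grip_width: 0.47
finger_force: 6.0
turn 0.02  at target yaw: dx 0.4 dy 0.6 dz 0.7 | now [ 0.4589 -0.0816  0.0757] [1.7995e+02 3.0000e-02 9.3820e+01] F [-0.6  0.1  5.8] grip 0.47 6.0 t 12.3
(-0.005, -0.027) [ 0.62880515 -0.11057257]
turn 0.02  at target yaw: dx -40.2 dy 167.6 dz 0.7 | now [ 0.4589 -0.0816  0.0757] [1.7995e+02 3.0000e-02 9.3820e+01] F [-0.6  0.1  5.8] grip 0.47 6.0 t 12.3
(-0.024, 0.02) [ 0.60672408 -0.06493896]
turn 0.02  at target yaw: dx 6.8 dy 148.6 dz 0.7 | now [ 0.4589 -0.0816  0.0757] [1.7995e+02 3.0000e-02 9.3820e+01] F [-0.6  0.1  5.8] grip 0.47 6.0 t 12.3
(-0.015, 0.11) [0.60972387 0.02546017]
turn 0.02  at target yaw: dx 96.8 dy 157.6 dz 0.7 | now [ 0.4589 -0.0816  0.0757] [1.7995e+02 3.0000e-02 9.3820e+01] F [-0.6  0.1  5.8] grip 0.47 6.0 t 12.3
```

```bash
python3 -m handwheel '[{"jaw":0.3,"delta_pos":[-5,5,0],"turn":0},{"jaw":0.3,"delta_pos":[-10,9,0],"turn":0},{"jaw":0.3,"delta_pos":[-10,10,0],"turn":0},{"jaw":0.3,"delta_pos":[-10,11,0],"turn":0},{"jaw":0.3,"delta_pos":[-5,12,0],"turn":0},{"jaw":0.3,"delta_pos":[0,8,0],"turn":0},{"jaw":0.3,"delta_pos":[0,0,0],"turn":0}]' 6
python3 - <<'E'
from h import *
go(.6288,-.1106,.075,93.8)
E
```

```text
time_s: 13.0
ee_pos: [0.5174, -0.1181, 0.0755]
ee_rot: [3.139, 0.001, 1.638]
wrist_force: [1.8, 0.3, 2.7]
grip_width: 0.476
finger_force: 6.0
turn 0.03  at target yaw: dx 0.1 dy 111.6 dz 0.5 | now [ 0.5174 -0.1181  0.0755] [1.7986e+02 7.0000e-02 9.3830e+01] F [1.8 0.3 2.7] grip 0.476 6.0 t 13.0
```

```bash
python3 -m handwheel '[{"jaw":0.3,"delta_pos":[0,8,0],"turn":0},{"jaw":0.3,"delta_pos":[0,12,0],"turn":0},{"jaw":0.3,"delta_pos":[0,12,0],"turn":0},{"jaw":0.3,"delta_pos":[0,12,0],"turn":0},{"jaw":0.3,"delta_pos":[0,12,0],"turn":0},{"jaw":0.3,"delta_pos":[0,12,0],"turn":0},{"jaw":0.3,"delta_pos":[0,12,0],"turn":0},{"jaw":0.3,"delta_pos":[0,12,0],"turn":0},{"jaw":0.3,"delta_pos":[0,10,0],"turn":0},{"jaw":0.3,"delta_pos":[0,9,0],"turn":0},{"jaw":0.3,"delta_pos":[0,0,0],"turn":0},{"jaw":0.3,"delta_pos":[0,0,0],"turn":0}]' 6
python3 - <<'E'
from h import *
go(.6288,-.1106,.075,93.8)
E
```

```text
time_s: 14.2
ee_pos: [0.6275, -0.1101, 0.0753]
ee_rot: [3.14, 0.0, 1.637]
wrist_force: [0.9, 0.8, 3.5]
grip_width: 0.475
finger_force: 6.0
turn 0.02  at target yaw: dx -0.6 dy 1.3 dz 0.3 | now [ 0.6275 -0.1101  0.0753] [1.799e+02 1.000e-02 9.382e+01] F [0.9 0.8 3.5] grip 0.475 6.0 t 14.2
```

```bash
python3 -m handwheel '[{"jaw":0.62,"delta_pos":[0,0,0],"turn":0},{"jaw":0.62,"delta_pos":[0,0,0],"turn":0},{"jaw":0.62,"delta_pos":[0,0,0],"turn":0},{"jaw":0.62,"delta_pos":[0,0,0],"turn":0},{"jaw":0.62,"delta_pos":[0,0,-10],"turn":0},{"jaw":0.62,"delta_pos":[0,0,-20],"turn":0},{"jaw":0.62,"delta_pos":[0,0,-20],"turn":0},{"jaw":0.62,"delta_pos":[0,0,-20],"turn":0},{"jaw":0.8,"delta_pos":[10,-15,-10],"turn":0},{"jaw":0.8,"delta_pos":[20,-25,0],"turn":0},{"jaw":0.8,"delta_pos":[25,-30,0],"turn":0},{"jaw":0.8,"delta_pos":[30,-30,0],"turn":0}]' 6
python3 -m handwheel '[{"jaw":0.8,"delta_pos":[20,-30,0],"turn":0},{"jaw":0.8,"delta_pos":[5,-15,0],"turn":0},{"jaw":0.8,"delta_pos":[0,0,0],"turn":0},{"jaw":0.8,"delta_pos":[0,0,0],"turn":0}]' 6
python3 - <<'E'
from h import *
go(.471,.0131,.075,93.8)
f=cam("top"); survey(f)
E
```

```text
time_s: 15.4
ee_pos: [0.5209, -0.0322, 0.1563]
ee_rot: [3.139, 0.001, 1.636]
wrist_force: [0.0, 0.5, -0.3]
grip_width: 0.794
finger_force: 0.0
time_s: 15.8
ee_pos: [0.4763, -0.0107, 0.156]
ee_rot: [3.138, 0.001, 1.637]
wrist_force: [0.7, -0.3, 0.7]
grip_width: 0.8
finger_force: 0.0
turn 0.02  at target yaw: dx 24.1 dy -3.8 dz 81.0 | now [ 0.4763 -0.0107  0.156 ] [1.7982e+02 6.0000e-02 9.3820e+01] F [ 0.7 -0.3  0.7] grip 0.8 0.0 t 15.8
red other px [200. 139.] n 4014 z [0.022 0.024 0.027] rect [0.8192 0.1797] [0.1575 0.0766] 35.21 tab None
red other px [373. 168.] n 869 z [0.027 0.056 0.407] rect [ 0.6474 -0.0824] [0.0887 0.1094] 3.29 tab [ 0.663  -0.074   0.0994]
blue other px [303. 170.] n 185 z [0.05  0.058 0.06 ] rect [0.6746 0.0339] [0.03   0.0056] 82.27 tab [0.6765 0.0307 0.0564]
blue other px [282. 194.] n 121 z [0.034 0.036 0.038] rect [0.6213 0.0797] [0.0175 0.1154] 85.1 tab None
yellow other px [171. 229.] n 207 z [0.033 0.037 0.784] rect [0.6144 0.2895] [0.0507 0.019 ] 76.47 tab [0.3926 0.0735 0.7793]
```

```bash
python3 -m handwheel '[{"jaw":0.8,"delta_pos":[12,-2,0],"turn":0},{"jaw":0.8,"delta_pos":[11.5,-1.5,10],"turn":0},{"jaw":0.8,"delta_pos":[0,0,15],"turn":0},{"jaw":0.8,"delta_pos":[0,0,15],"turn":0},{"jaw":0.8,"delta_pos":[0,0,10],"turn":0},{"jaw":0.8,"delta_pos":[0,0,0],"turn":0},{"jaw":0.8,"delta_pos":[0,0,0],"turn":0}]' 6
python3 - <<'E'
from h import *
go(.471,.0131,.075,93.8)
E
```

```text
time_s: 16.55
ee_pos: [0.4697, 0.0132, 0.1049]
ee_rot: [-3.141, -0.0, 1.638]
wrist_force: [0.7, -1.0, -0.1]
grip_width: 0.799
finger_force: 0.0
turn 0.03  at target yaw: dx -0.2 dy 1.2 dz 29.9 | now [0.4697 0.0132 0.1049] [-1.7995e+02 -2.0000e-02  9.3830e+01] F [ 0.7 -1.  -0.1] grip 0.799 0.0 t 16.55
```

```bash
python3 -m handwheel '[{"jaw":0.8,"delta_pos":[0,1.2,10],"turn":0},{"jaw":0.8,"delta_pos":[0,0,12],"turn":0},{"jaw":0.8,"delta_pos":[0,0,8],"turn":0},{"jaw":0.8,"delta_pos":[0,0,0],"turn":0},{"jaw":0.3,"delta_pos":[0,0,0],"turn":0},{"jaw":0.3,"delta_pos":[0,0,0],"turn":0},{"jaw":0.3,"delta_pos":[0,0,0],"turn":0},{"jaw":0.3,"delta_pos":[0,0,0],"turn":0},{"jaw":0.3,"delta_pos":[0,0,0],"turn":0},{"jaw":0.3,"delta_pos":[0,0,0],"turn":0},{"jaw":0.3,"delta_pos":[0,0,0],"turn":0}]' 6
python3 - <<'E'
from h import *
go(.6067,-.0649,.075,93.8)
E
```

```text
time_s: 17.65
ee_pos: [0.4712, 0.013, 0.0755]
ee_rot: [3.141, 0.0, 1.637]
wrist_force: [0.4, -0.5, 2.1]
grip_width: 0.477
finger_force: 6.0
turn 0.02  at target yaw: dx -86.7 dy 130.0 dz 0.5 | now [0.4712 0.013  0.0755] [1.7997e+02 1.0000e-02 9.3820e+01] F [ 0.4 -0.5  2.1] grip 0.477 6.0 t 17.65
```

```bash
python3 -m handwheel '[{"jaw":0.3,"delta_pos":[-6,2,0],"turn":0},{"jaw":0.3,"delta_pos":[-12,5,0],"turn":0},{"jaw":0.3,"delta_pos":[-12,5,0],"turn":0},{"jaw":0.3,"delta_pos":[-12,5,0],"turn":0},{"jaw":0.3,"delta_pos":[-12,5,0],"turn":0},{"jaw":0.3,"delta_pos":[-12,5,0],"turn":0},{"jaw":0.3,"delta_pos":[-12,5,0],"turn":0},{"jaw":0.3,"delta_pos":[-8.7,5,0],"turn":0},{"jaw":0.3,"delta_pos":[0,3,0],"turn":0},{"jaw":0.3,"delta_pos":[0,0,0],"turn":0}]' 6
python3 - <<'E'
from h import *
go(.6067,-.0649,.075,93.8)
E
```

```text
time_s: 18.65
ee_pos: [0.5177, -0.0724, 0.0754]
ee_rot: [3.14, 0.001, 1.637]
wrist_force: [-0.2, -1.3, 3.5]
grip_width: 0.477
finger_force: 6.0
turn -0.01  at target yaw: dx 1.6 dy 89.3 dz 0.4 | now [ 0.5177 -0.0724  0.0754] [1.7991e+02 8.0000e-02 9.3790e+01] F [-0.2 -1.3  3.5] grip 0.477 6.0 t 18.65
```

```bash
python3 -m handwheel '[{"jaw":0.3,"delta_pos":[1.3,6,0],"turn":0},{"jaw":0.3,"delta_pos":[0,10,0],"turn":0},{"jaw":0.3,"delta_pos":[0,12,0],"turn":0},{"jaw":0.3,"delta_pos":[0,12,0],"turn":0},{"jaw":0.3,"delta_pos":[0,12,0],"turn":0},{"jaw":0.3,"delta_pos":[0,12,0],"turn":0},{"jaw":0.3,"delta_pos":[0,12,0],"turn":0},{"jaw":0.3,"delta_pos":[0,8,0],"turn":0},{"jaw":0.3,"delta_pos":[0,5,0],"turn":0},{"jaw":0.3,"delta_pos":[0,0,0],"turn":0},{"jaw":0.3,"delta_pos":[0,0,0],"turn":0}]' 6
python3 - <<'E'
from h import *
go(.6067,-.0649,.075,93.8)
E
python3 -m handwheel '[{"jaw":0.58,"delta_pos":[0,0,0],"turn":0},{"jaw":0.58,"delta_pos":[0,0,0],"turn":0},{"jaw":0.58,"delta_pos":[0,0,0],"turn":0},{"jaw":0.58,"delta_pos":[0,0,0],"turn":0},{"jaw":0.58,"delta_pos":[0,0,-10],"turn":0},{"jaw":0.58,"delta_pos":[0,0,-20],"turn":0},{"jaw":0.58,"delta_pos":[0,0,-20],"turn":0},{"jaw":0.58,"delta_pos":[0,0,-20],"turn":0},{"jaw":0.8,"delta_pos":[20,-10,-10],"turn":0},{"jaw":0.8,"delta_pos":[30,-20,0],"turn":0},{"jaw":0.8,"delta_pos":[35,-20,0],"turn":0},{"jaw":0.8,"delta_pos":[35,-20,0],"turn":0}]' 6
python3 -m handwheel '[{"jaw":0.8,"delta_pos":[35,-20,0],"turn":0},{"jaw":0.8,"delta_pos":[30,-20,0],"turn":0},{"jaw":0.8,"delta_pos":[15,-12,0],"turn":0},{"jaw":0.8,"delta_pos":[0,0,0],"turn":0},{"jaw":0.8,"delta_pos":[0,0,0],"turn":0}]' 6
python3 - <<'E'
from h import *
go(.4687,.1448,.075,93.8)
f=cam("scene"); save(f,"e.png",(180,190,480,370),2.6)
E
```

```text
time_s: 19.75
ee_pos: [0.6059, -0.0637, 0.0754]
ee_rot: [3.14, 0.0, 1.637]
wrist_force: [0.2, 0.2, 4.5]
grip_width: 0.482
finger_force: 6.0
turn 0.01  at target yaw: dx -1.3 dy 0.7 dz 0.4 | now [ 0.6059 -0.0637  0.0754] [1.7993e+02 1.0000e-02 9.3810e+01] F [0.2 0.2 4.5] grip 0.482 6.0 t 19.75
time_s: 20.95
ee_pos: [0.5255, 0.0532, 0.1556]
ee_rot: [-3.141, -0.001, 1.637]
wrist_force: [0.1, -0.2, 0.3]
grip_width: 0.781
finger_force: 0.0
time_s: 21.45
ee_pos: [0.4702, 0.1284, 0.1556]
ee_rot: [3.141, 0.0, 1.639]
wrist_force: [-0.3, 0.4, 0.1]
grip_width: 0.799
finger_force: 0.0
turn 0.11  at target yaw: dx 16.5 dy -0.4 dz 80.6 | now [0.4702 0.1284 0.1556] [1.7996e+02 1.0000e-02 9.3910e+01] F [-0.3  0.4  0.1] grip 0.799 0.0 t 21.45
```

View pics/e.png

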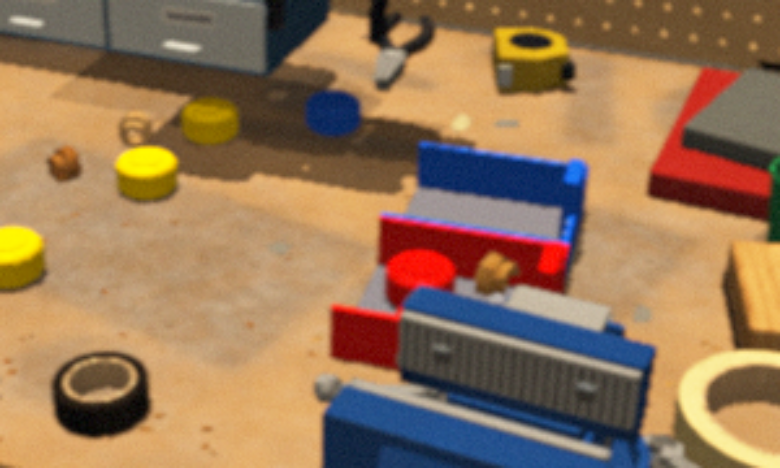

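The trays are still butted. One red cap lies flat in the red tray at (420,278), clear of the crumb at (495,272); the other is hidden behind the vice. The blue cap is unmoved at (333,113). Next is the blue cap.

```bash
python3 -m handwheel '[{"jaw":0.8,"delta_pos":[8,0,0],"turn":0},{"jaw":0.8,"delta_pos":[8.5,0,10],"turn":0},{"jaw":0.8,"delta_pos":[0,0,15],"turn":0},{"jaw":0.8,"delta_pos":[0,0,15],"turn":0},{"jaw":0.8,"delta_pos":[0,0,10],"turn":0},{"jaw":0.8,"delta_pos":[0,0,0],"turn":0},{"jaw":0.8,"delta_pos":[0,0,0],"turn":0}]' 6
python3 - <<'E'
from h import *
go(.4687,.1448,.075,93.8)
E
```

```text
time_s: 22.2
ee_pos: [0.4694, 0.1443, 0.1049]
ee_rot: [-3.141, -0.0, 1.637]
wrist_force: [-0.5, 0.1, -0.4]
grip_width: 0.803
finger_force: 0.0
turn -0.0  at target yaw: dx 0.6 dy -0.6 dz 29.9 | now [0.4694 0.1443 0.1049] [-179.96   -0.     93.8 ] F [-0.5  0.1 -0.4] grip 0.803 0.0 t 22.2
```

```bash
python3 -m handwheel '[{"jaw":0.8,"delta_pos":[0.5,-0.5,10],"turn":0},{"jaw":0.8,"delta_pos":[0,0,12],"turn":0},{"jaw":0.8,"delta_pos":[0,0,8],"turn":0},{"jaw":0.8,"delta_pos":[0,0,0],"turn":0},{"jaw":0.3,"delta_pos":[0,0,0],"turn":0},{"jaw":0.3,"delta_pos":[0,0,0],"turn":0},{"jaw":0.3,"delta_pos":[0,0,0],"turn":0},{"jaw":0.3,"delta_pos":[0,0,0],"turn":0},{"jaw":0.3,"delta_pos":[0,0,0],"turn":0},{"jaw":0.3,"delta_pos":[0,0,0],"turn":0},{"jaw":0.3,"delta_pos":[0,0,0],"turn":0}]' 6
python3 - <<'E'
from h import *
go(.6097,.0255,.075,93.8)
E
```

```text
time_s: 23.3
ee_pos: [0.469, 0.1448, 0.0755]
ee_rot: [3.141, -0.0, 1.637]
wrist_force: [0.2, -0.0, 1.5]
grip_width: 0.479
finger_force: 6.0
turn 0.02  at target yaw: dx -128.3 dy 132.5 dz 0.5 | now [0.469  0.1448 0.0755] [179.96  -0.    93.82] F [ 0.2 -0.   1.5] grip 0.479 6.0 t 23.3
```

```bash
python3 -m handwheel '[{"jaw":0.3,"delta_pos":[-6,1,0],"turn":0},{"jaw":0.3,"delta_pos":[-12,3,0],"turn":0},{"jaw":0.3,"delta_pos":[-14,3,0],"turn":0},{"jaw":0.3,"delta_pos":[-14,3,0],"turn":0},{"jaw":0.3,"delta_pos":[-14,3,0],"turn":0},{"jaw":0.3,"delta_pos":[-14,3,0],"turn":0},{"jaw":0.3,"delta_pos":[-14,3,0],"turn":0},{"jaw":0.3,"delta_pos":[-14,3,0],"turn":0},{"jaw":0.3,"delta_pos":[-14,3,0],"turn":0},{"jaw":0.3,"delta_pos":[-10,3,0],"turn":0},{"jaw":0.3,"delta_pos":[-2,2,0],"turn":0},{"jaw":0.3,"delta_pos":[0,0,0],"turn":0}]' 6
python3 - <<'E'
from h import *
go(.6097,.0255,.075,93.8)
E
```

```text
time_s: 24.5
ee_pos: [0.5069, 0.0169, 0.0754]
ee_rot: [-3.14, 0.0, 1.636]
wrist_force: [-2.2, -1.6, 5.9]
grip_width: 0.476
finger_force: 6.0
turn -0.06  at target yaw: dx 1.8 dy 103.1 dz 0.4 | now [0.5069 0.0169 0.0754] [-1.7992e+02  2.0000e-02  9.3740e+01] F [-2.2 -1.6  5.9] grip 0.476 6.0 t 24.5
```

```bash
python3 -m handwheel '[{"jaw":0.3,"delta_pos":[1.8,6,0],"turn":0},{"jaw":0.3,"delta_pos":[0,12,0],"turn":0},{"jaw":0.3,"delta_pos":[0,12,0],"turn":0},{"jaw":0.3,"delta_pos":[0,12,0],"turn":0},{"jaw":0.3,"delta_pos":[0,12,0],"turn":0},{"jaw":0.3,"delta_pos":[0,12,0],"turn":0},{"jaw":0.3,"delta_pos":[0,12,0],"turn":0},{"jaw":0.3,"delta_pos":[0,12,0],"turn":0},{"jaw":0.3,"delta_pos":[0,8,0],"turn":0},{"jaw":0.3,"delta_pos":[0,5,0],"turn":0},{"jaw":0.3,"delta_pos":[0,0,0],"turn":0},{"jaw":0.3,"delta_pos":[0,0,0],"turn":0}]' 6
python3 - <<'E'
from h import *
go(.6097,.0255,.075,93.8)
E
python3 -m handwheel '[{"jaw":0.62,"delta_pos":[0,0,0],"turn":0},{"jaw":0.62,"delta_pos":[0,0,0],"turn":0},{"jaw":0.62,"delta_pos":[0,0,0],"turn":0},{"jaw":0.62,"delta_pos":[0,0,0],"turn":0},{"jaw":0.62,"delta_pos":[0,0,-10],"turn":0},{"jaw":0.62,"delta_pos":[0,0,-20],"turn":0},{"jaw":0.62,"delta_pos":[0,0,-20],"turn":0},{"jaw":0.62,"delta_pos":[0,0,-20],"turn":0},{"jaw":0.8,"delta_pos":[0,-10,-30],"turn":0},{"jaw":0.8,"delta_pos":[-20,-20,-30],"turn":0},{"jaw":0.8,"delta_pos":[-35,-25,-20],"turn":0},{"jaw":0.8,"delta_pos":[-40,-25,0],"turn":0}]' 6
python3 -m handwheel '[{"jaw":0.8,"delta_pos":[-40,-25,0],"turn":0},{"jaw":0.8,"delta_pos":[-40,-25,0],"turn":0},{"jaw":0.8,"delta_pos":[-40,-25,0],"turn":0},{"jaw":0.8,"delta_pos":[-40,-25,0],"turn":0},{"jaw":0.8,"delta_pos":[-40,-25,0],"turn":0},{"jaw":0.8,"delta_pos":[-40,-25,0],"turn":0},{"jaw":0.8,"delta_pos":[-40,0,0],"turn":0},{"jaw":0.8,"delta_pos":[-40,0,0],"turn":0},{"jaw":0.8,"delta_pos":[0,0,0],"turn":0},{"jaw":0.8,"delta_pos":[0,0,0],"turn":0}]' 6
python3 - <<'E'
from h import *
f=cam("top"); save(f,"f.png",(240,120,480,300),3); go(0,0,0,93.8)
P=cloud(f); m=masks(f); a=np.radians(3.81);R=np.array([[np.cos(a),-np.sin(a)],[np.sin(a),np.cos(a)]]);o=np.array([.632,-.0833])
for k in("red","blue"):
    q=m[k]&(P[...,2]>.019)&(P[...,2]<.027)&(P[...,0]>.54)&(P[...,0]<.70)&(np.abs(P[...,1]+.02)<.12)
    for b,s,c in blobs(q): l=(P[b][:,:2].mean(0)-o)@R; print(k,s[4],c,P[b].mean(0).round(4),"in red frame",l.round(4))
print(tray(f,(.632,-.083)),tray(f,(.625,.027)))
# blue tab vs red tab in red frame
for k in m:
    q=P[m[k]&(P[...,2]>.052)&(P[...,2]<.062)&(P[...,0]>.6)&(P[...,0]<.72)&(np.abs(P[...,1])<.12)]
    if len(q): print(k,"tab",((q[:,:2].mean(0)-o)@R).round(4))
survey(f)
E
```

```text
time_s: 25.7
ee_pos: [0.6104, 0.0265, 0.0753]
ee_rot: [3.14, 0.001, 1.637]
wrist_force: [-0.0, -1.4, 2.7]
grip_width: 0.475
finger_force: 6.0
turn -0.01  at target yaw: dx -0.9 dy -0.8 dz 0.3 | now [0.6104 0.0265 0.0753] [1.7992e+02 6.0000e-02 9.3790e+01] F [-0.  -1.4  2.7] grip 0.475 6.0 t 25.7
time_s: 26.9
ee_pos: [0.5374, -0.0729, 0.2291]
ee_rot: [3.134, 0.003, 1.641]
wrist_force: [0.7, -0.9, -0.6]
grip_width: 0.789
finger_force: 0.0
time_s: 27.9
ee_pos: [0.4077, -0.4021, 0.2255]
ee_rot: [3.141, -0.0, 1.636]
wrist_force: [0.1, 1.0, -0.6]
grip_width: 0.796
finger_force: 0.0
turn -0.0  at target yaw: dx 426.9 dy -380.1 dz 225.3 | now [ 0.4076 -0.4008  0.2253] [-1.7997e+02 -9.0000e-02  9.3800e+01] F [-0.7  1.1 -0.1] grip 0.802 0.0 t 27.95
red 337 [381.17804154 185.14836795] [ 0.6253 -0.1094  0.0235] in red frame [-0.0084 -0.0256]
red 324 [359.2345679  200.24382716] [ 0.6039 -0.0625  0.0236] in red frame [-0.0267  0.0226]
blue 322 [311.89440994 206.6552795 ] [0.6083 0.0276 0.0236] in red frame [-0.0163  0.1122]
(array([ 0.63162118, -0.07886378]), (0.12017112970352173, 0.11904022097587
[... 460 characters left out ...]
0202 mean [ 0.6039 -0.0626  0.0237]
blue other px [303. 169.] n 152 z [0.054 0.059 0.06 ] rect [0.6742 0.037 ] [0.0247 0.0054] 76.29 tab [0.6766 0.0307 0.0568]
blue other px [282. 193.] n 116 z [0.034 0.037 0.038] rect [0.6249 0.0799] [0.0174 0.11  ] 84.4 tab None
blue cap px [312. 207.] circ 0.6083 0.0275 r 0.0198 mean [0.6082 0.0276 0.0237]
yellow other px [170. 244.] n 982 z [0.032 0.035 0.036] rect [0.5915 0.2987] [0.0611 0.0683] 18.2 tab None
yellow cap px [349. 324.] circ 0.3834 0.0007 r 0.0214 mean [0.3835 0.0009 0.0236]
yellow cap px [423. 324.] circ 0.3571 -0.1314 r 0.0214 mean [ 0.3575 -0.1306  0.0234]
yellow cap px [297. 331.] circ 0.3878 0.0955 r 0.021 mean [0.3873 0.0952 0.0236]
```

View pics/f.png

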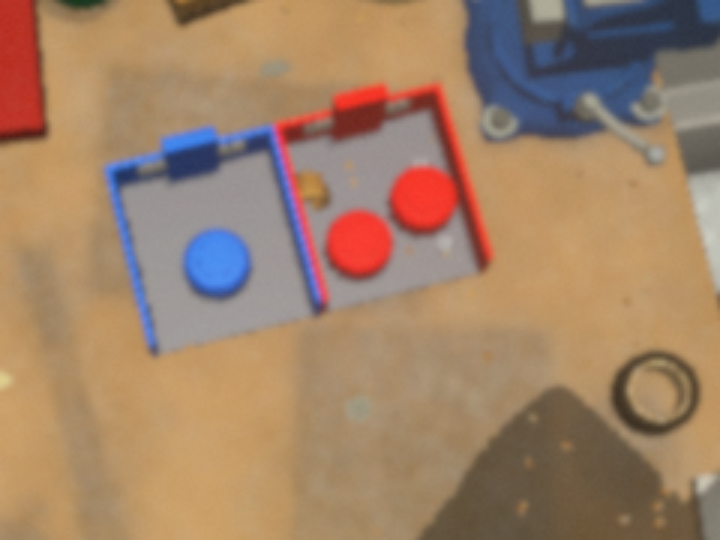

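The trays are closed up, sharing the line (280,130)–(320,308) with level fronts. The red caps lie flat at (360,243) and (424,198), the blue cap at (217,262), and the arm is clear. Measured positions are all within limits.

```bash
python3 -c 'from station import workorder; print(workorder.job_done())'
```

```text
the job is handed in; nothing more can be done
None
```

The job is handed in at about 28 s of the 72 s: the last top view showed the trays butted flush, both red caps flat in the red tray, the blue cap in the blue tray and the arm clear, but the hand-in returned no verdict.

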